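Flip the scooter flag in the key cabinet

TASK

The scooter is back: using only the fingertips, push the flag on the blue-based flag stand up and over its pivot until it lies fully flat on the other side with its green face up. Push gently, never pinching the flag or pressing hard on it, and do not lift, tip or shove the stand. Leave the grey flag stand and its flag, the scooter fob, the bottle cap and the phone stand as they are.

Things in the scene. Friction and masses are not known exactly. Their poses are not given: they have to be found in the camera images.
- scooter_stand: the stand of the flag to flip: loose, 0.9 kg. Blue base plate 130 (x) x 80 (y) x 12 mm; origin at the centre of its underside, z up, x points away from the robot (yaw within 0.4 rad) and is the direction in which the flag flips, y is along the pivot. At x = 0 two aluminium ears 16 x 5 mm at y = +-36 mm rise to 80 mm. Two blue rests, 8 (x) x 40 (y) mm at x = +-26 mm, reach from the base to 67 mm; outside them there is free space between base and flag
- scooter_pivot (a point): middle of the pivot axis of the flag on the blue stand, 70 mm above the stand's underside; axes as the stand's
- scooter_edge (a point): middle of the free edge of the flag on the blue stand, 81 mm from the pivot axis; moves with the flag. The flag is a stiff plate 60 mm wide along the pivot, 5 mm thick, reaching from 8 to 81 mm from the axis, which lies in its mid-plane; red on one face and green on the other, 30 g. Lying flat it overhangs the base plate by 16 mm, with its underside 67.5 mm above the shelf
- scooter_flag (a joint): flag on the blue stand; the value is the flag's angle in rad: 0 = lying flat and level on the robot's side of the pivot with its red face up, 1.57 = upright, 3.14 = lying flat and level on the far side with its green face up. Hard stops at 0 and 3.14. A stiff friction hinge (about 0.035 N m, 0.5 N at the free edge) keeps it wherever it is left; it does not fall over by itself
- gate_stand: a second stand, to be left alone: the same size and build, with grey base and rests; origin at the centre of its underside
- gate_flag (a joint): flag on the grey stand, starts red side up like the other; same meaning of the values
- fob: black plastic scooter fob, 58 x 34 x 13 mm, lying loose beside the blue stand on its -y side; origin at the centre of its underside
- cap: stainless steel bottle cap, 38 mm across, 18 mm high, loose beside the grey stand on its -y side; origin at the centre of its underside
- phone_stand: blue phone stand of hard silicone, 75 x 70 mm, 86 mm high, loose; origin at the centre of its underside
- hook_rack: fixed swivel hook rack with two brass keys hanging on it: post 182 mm high on a 90 mm foot, hooks out to 70 mm from the post; origin at the centre of its foot
Mind the look-alikes: they are no part of the job. Leave any orange look-alike of the scooter_stand alone.

How it is judged (in metres and radians):
On the way:
1. the blue stand's flag is pushed up past upright (value of joint scooter_flag above 1.65 rad).
At the end, for the whole second after the job is handed in: blue stand's flag flat on the far side, green up (above 3.02 rad), at rest; that stand upright (0.03 rad), at rest, within 25 mm of its start; grey stand, fob, cap and phone stand within 15 mm of their starts; grey stand's flag still red side up (below 0.5 rad) (value of joint scooter_flag above 3.02 rad and velocity of joint scooter_flag below 0.05 rad/s and value of joint gate_flag below 0.5 rad and angle between scooter_stand's own z axis and vertical below 0.03 rad and linear speed of scooter_stand below 0.02 m/s and distance of scooter_stand from where it was at the start of the episode below 0.025 m and distance of each of gate_stand, fob, cap, phone_stand from where it was at the start of the episode below 0.015 m); the robot touches nothing.
It fails at once if the flag is pinched or pressed hard (over 25 N between the fingers and the flag or its stand) (contact force between the fingers and scooter_stand above 25 N).
It fails at once if the blue stand is lifted (over 10 mm), tipped (over 0.15 rad) or shoved (over 25 mm) (height (world z) of scooter_stand above 0.01 m or angle between scooter_stand's own z axis and vertical above 0.15 rad or distance of scooter_stand from where it was at the start of the episode above 0.025 m).
It fails at once if the grey stand is moved over 15 mm or its flag raised (over 0.5 rad) (distance of gate_stand from where it was at the start of the episode above 0.015 m or value of joint gate_flag above 0.5 rad).
It fails at once if the fob, cap or phone stand is moved or lifted (over 15 mm) (distance of any of fob, cap, phone_stand from where it was at the start of the episode above 0.015 m).
It also fails if it takes over 45 s, if anything falls off the work surface, if the arm or the gripper's body presses on something with over 40 N, if the wrist force passes 120 N, or if a joint passes its speed limit or range.

ROBOT

A 6-joint arm with a two-finger parallel gripper is mounted at the origin on the work surface. World frame = base frame: x ahead of the robot, y to its left, z up, the work surface at z = 0. Lengths are in mm, angles in rad, forces in N, time in s.
With the tool pointing down it reaches from about 400 to 925 mm from the base axis. Payload 12.5 kg.
Tool frame: the origin (TCP) lies on the mounting face of the last link; the fingertips stand 190 mm ahead of it and the grasp point (between the pads) lies 171 mm ahead of it; x points along the fingers, y is the direction in which the jaws open and shut, and the axes are right-handed (so a half turn about x gives the same grasp; the last joint's range is limited). The gripper opens to 95 mm and grips with 3 to 60 N. Pads are 20 mm wide; open, the fingers measure 119 mm over their backs; the gripper's body (75 mm by 180 mm) begins 59 mm behind the grasp point.
Start: joints at [1.205, 0.491, 1.559, -0, 1.092, -0.106], TCP at [160.53, 604.032, 404.761] pointing down, gripper open.
Joint ranges: [-3.1, 3.1], [-0.84, 2.19], [0.05, 2.79], [-1.13, 4.28], [0.06, 2.93], [-2.69, 2.69]. Speed limits (rad/s): [2.22, 2.22, 2.79, 3.14, 3.14, 3.14].

INTERFACE

Orientations are given as [roll, pitch, yaw] about the fixed x, y, z axes, in that order (R = Rz(yaw) Ry(pitch) Rx(roll)).
In Python, from cell import env, eyes gives the robot as it stands. The module is installed in compiled form; this text tells all that it offers.
- The arm moves only by the tool jog_arm, never from a script. Its argument "deltas" is one flat list of numbers, 7 for each row, row after row: the shift along the tool's x, y, z in mm, then the turn, a rotation vector about the tool's x, y, z in rad, then the opening, from 0 (shut) to 1 (fully open). A call has 1 to 10 rows; each row shifts and turns the pose as measured when the row begins, along the tool's axes as they then stand; what a row does not reach is not made up. A row lasts 1/8 s, in which the tool goes at most 62.5 mm and 10.7 degrees, less where a joint would pass 70% of its speed; a pose out of reach is approached as far as the arm can. A call is refused whole if a number of a shift passes 62.5 or a number of a turn 0.188, either way. A call with a gripper value outside its range is refused whole. The fingers move at their own pace and stop on an object; the grip force is fixed at half the most. Time passes only in rows, so rows that do not move let the fingers close. It gives the time, the measured TCP pose, the force and the opening at its end, in the units of the state.
- env.state(): the state, without advancing time (a new reading comes with each control period).
- eyes.read_camera(name): name is "scene" or "side" or "wrist"; returns a dict with "image" (420x560x3 uint8, red, green, blue), "fovy" (degrees; the focal length in pixels is half the picture's height over the tangent of half this angle, whatever the lens; pixels are square), "cx", "cy" (the principal point, pixels), "world_from_camera" (4x4, takes a point from camera to world coordinates). Camera axes: x right, y up, looking along -z (the intrinsics and any distortion apply to the point x, -y, -z); pixel columns grow to the right and rows downward; lengths in mm; the calibration is good to about 2 mm. A picture is of the moment at which its call begins. There is no depth.
- env.job_done(): hands the job in, once; it reports no verdict.
The state is a dict: "t": time; "joints": joint angles; "qvel": joint speeds; "tau": joint torques, N m; "eef_pos": TCP position; "tcp_rot": TCP orientation; "ft_force": force on the tool from outside, world axes, zero at the start; "moment": the same for the moment, N m; "opening": opening from 0.0 (shut) to 1.0 (fully open).
Only numpy, scipy, OpenCV 4.12 (cv2) and the standard library are available. Lean on these libraries where they do the work, as an engineer would, in place of code of your own. Each camera call takes 0.05 s, during which the arm holds its last target.

## Working session

There is one attempt and no reset: what is moved stays moved. The work goes in short steps, Python scripts to look and compute and a tool call to move; the robot and the scene stay as the last step left them, time stands still between calls to the robot, and variables do not carry over. Pictures are saved under pics/ and viewed, and the job is handed in when it is done.

Besides the shell and the picture viewer there is one more tool, called after "Call:" as name(argument=value, ...), one argument or row to a line, values as JSON. jog_arm: Moves the arm, as the interface text tells. Its arguments: {"type":"object","properties":{"deltas":{"type":"array","items":{"type":"number"}}},"required":["deltas"]}

```bash
mkdir -p pics; python3 - <<'E'
from cell import env, eyes
import cv2,pickle
print(env.state())
d={}
for n in ["scene","side","wrist"]:
    c=eyes.read_camera(n); d[n]=c
    print(n,{k:v for k,v in c.items() if k!='image'})
    cv2.imwrite(f"pics/{n}0.png",cv2.cvtColor(c["image"],cv2.COLOR_RGB2BGR))
pickle.dump(d,open("d0.pkl","wb"))
E
```

```text
{'t': 0.0, 'joints': array([ 1.20538597e+00,  4.91548791e-01,  1.55942100e+00, -2.82998632e-06,
        1.09174673e+00, -1.05601631e-01]), 'qvel': array([-0.00056445, -0.00023971, -0.00122481, -0.00019598, -0.00045552,
       -0.00117961]), 'tau': array([-5.18670695e-04, -6.12634349e+01, -2.58181858e+01,  6.91882940e-02,
        4.80949378e-02, -6.72636133e-05]), 'eef_pos': array([160.52815233, 604.00153675, 404.17812817]), 'tcp_rot': array([-1.67416464,  1.56967246, -1.93397206]), 'ft_force': array([0.26586003, 0.64532883, 0.59267561]), 'moment': array([-0.04173843,  0.00925909,  0.00261444]), 'opening': 0.9977490042802205}
scene {'fovy': 42.70097653159965, 'cx': 287.59589989620895, 'cy': 213.82043726863327, 'world_from_camera': array([[ 6.05107841e-02, -8.60993901e-01,  5.05002918e-01,
         1.25190037e+03],
       [ 9.98163949e-01,  5.08370526e-02, -3.29290987e-02,
        -6.86970356e+01],
       [ 2.67889322e-03,  5.06068272e-01,  8.62489262e-01,
         1.15261889e+03],
       [ 0.00000000e+00,  0.00000000e+00,  0.00000000e+00,
         1.00000000e+00]])}
side {'fovy': 55.2
[... 177 characters left out ...]
  [-7.36000661e-01,  5.36791541e-01, -4.12501963e-01,
        -4.94288895e+02],
       [-1.28690639e-03,  6.08215449e-01,  7.93770944e-01,
         9.24979750e+02],
       [ 0.00000000e+00,  0.00000000e+00,  0.00000000e+00,
         1.00000000e+00]])}
wrist {'fovy': 64.17759431120399, 'cx': 279.15603318360945, 'cy': 214.47536902214742, 'world_from_camera': array([[ 2.57741967e-01, -9.27369459e-01, -2.71210185e-01,
         8.54566110e+01],
       [ 9.66213559e-01,  2.47187909e-01,  7.30033992e-02,
         6.24917351e+02],
       [-6.61244113e-04, -2.80862998e-01,  9.59747643e-01,
         3.83964750e+02],
       [ 0.00000000e+00,  0.00000000e+00,  0.00000000e+00,
         1.00000000e+00]])}
```

View pics/scene0.png

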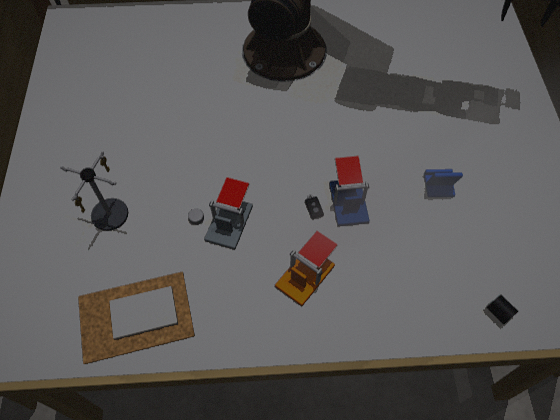

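View pics/side0.png

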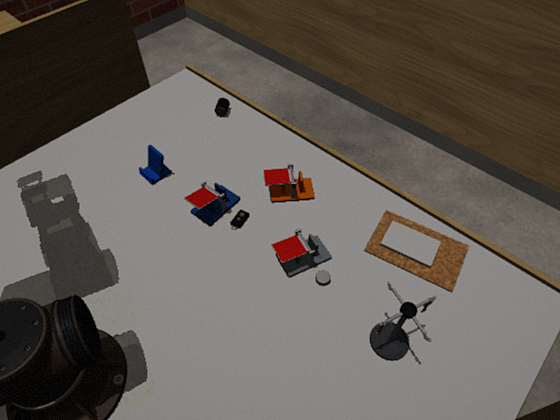

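View pics/wrist0.png

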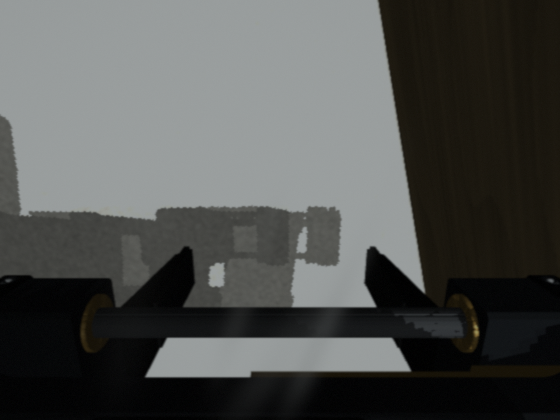

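```bash
cat > h.py <<'E'
import numpy as np,cv2,pickle
def proj(c,P):
    P=np.atleast_2d(P).astype(float); T=np.linalg.inv(c["world_from_camera"])
    q=P@T[:3,:3].T+T[:3,3]; f=210/np.tan(np.radians(c["fovy"])/2)
    return np.c_[c["cx"]+f*q[:,0]/-q[:,2], c["cy"]+f*-q[:,1]/-q[:,2]]
def ray(c,u,v,z):
    f=210/np.tan(np.radians(c["fovy"])/2); T=c["world_from_camera"]
    d=T[:3,:3]@np.array([(u-c["cx"])/f,-(v-c["cy"])/f,-1]); o=T[:3,3]
    return o+d*(z-o[2])/d[2]
E
python3 - <<'E'
from h import *
d=pickle.load(open("d0.pkl","rb"))
for n,(u,v,w,h) in {"scene":(300,145,80,90),"side":(175,170,90,70)}.items():
    im=d[n]["image"][v:v+h,u:u+w]; im=cv2.resize(im,None,fx=8 if n=="side" else 6.6,fy=8 if n=="side" else 6.6,interpolation=cv2.INTER_CUBIC)
    im=np.clip(im.astype(float)*1.6,0,255).astype(np.uint8)
    cv2.imwrite(f"pics/{n}0z.png",im[:,:,::-1])
print(ray(d["scene"],349,203,0),ray(d["side"],215,203,12))
E
```

```text
[554.60083295 131.58266618   0.        ] [550.34984498 131.97327506  12.        ]
```

View pics/scene0z.png

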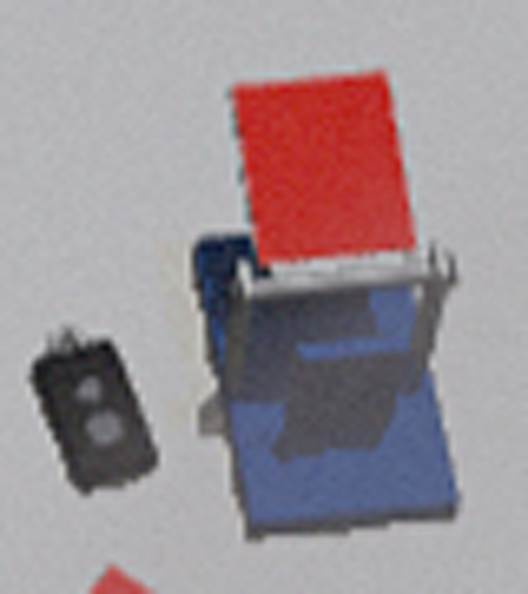

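View pics/side0z.png

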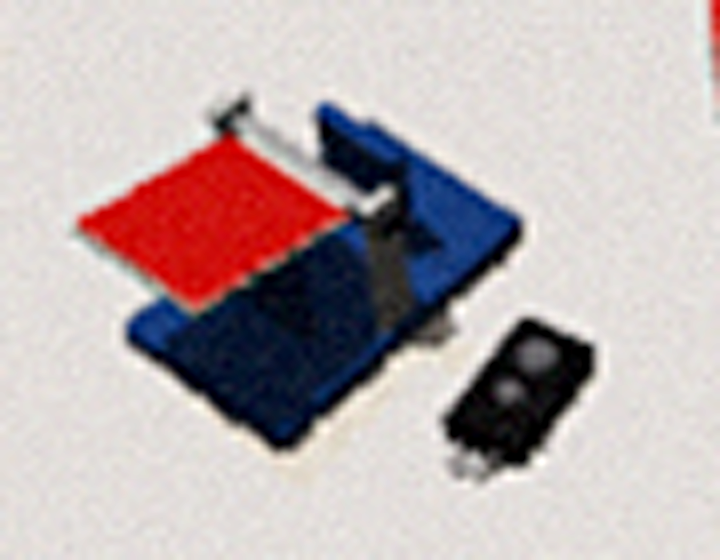

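```bash
cat > fit.py <<'E'
from h import *
from scipy.optimize import least_squares
d=pickle.load(open("d0.pkl","rb"))
S=lambda u,v:((u-3)/6.6+300,(v-3)/6.6+145)
D=lambda u,v:((u-4)/8+175,(v-4)/8+170)
obs=[("scene",(-81,-30,72.5),S(235,86)),("scene",(-81,30,72.5),S(386,70)),("scene",(-8,30,72.5),S(414,247)),("scene",(-8,-30,72.5),S(258,262)),
("scene",(65,-40,0),S(250,539)),("scene",(65,40,0),S(457,517)),
("side",(-81,30,72.5),D(76,225)),("side",(-81,-30,72.5),D(193,309)),("side",(-8,-30,72.5),D(352,212)),("side",(-8,30,72.5),D(228,135)),
("side",(65,-40,12),D(522,220)),("side",(-65,-40,12),D(287,438))]
def W(p,P):
    c,s=np.cos(p[2]),np.sin(p[2]); return np.array([p[0]+c*P[0]-s*P[1],p[1]+s*P[0]+c*P[1],P[2]])
def res(p,which=("scene","side")): return np.concatenate([proj(d[n],W(p,P))[0]-o for n,P,o in obs if n in which])
for w in [("scene","side"),("scene",),("side",)]:
    r=least_squares(res,[550,131,0],args=(w,),x_scale=[10,10,.1]); print(w,r.x.round(3)); print(r.fun.reshape(-1,2).round(1).tolist())
E
python3 fit.py
```

```text
('scene', 'side') [5.51361e+02 1.31884e+02 3.50000e-02]
[[-0.2, 2.2], [0.9, 2.8], [1.5, 0.4], [0.5, 0.0], [-0.5, -0.6], [0.3, 0.1], [-0.3, 3.3], [0.0, 4.1], [-0.3, 0.3], [0.2, -0.7], [0.8, -0.3], [-1.8, -0.5]]
('scene',) [5.49011e+02 1.31211e+02 4.40000e-02]
[[-0.8, 1.6], [0.2, 2.0], [1.1, -0.5], [0.2, -0.7], [-0.6, -1.3], [0.1, -0.9]]
('side',) [5.54714e+02 1.33719e+02 1.40000e-02]
[[-0.0, 1.8], [-0.1, 2.8], [-0.1, -0.6], [0.8, -1.8], [1.3, -0.9], [-1.9, -1.6]]
```

```bash
cat >> fit.py <<'E'
print("angle fit")
def F(p,P):
    if P[2]==72.5:
        a=p[3]; r=-P[0]; P=(-r*np.cos(a)+2.5*np.sin(a),P[1],70+r*np.sin(a)+2.5*np.cos(a))
    return W(p,P)
def res2(p,w): return np.concatenate([proj(d[n],F(p,P))[0]-o for n,P,o in obs if n in w])
for w in [("scene","side"),("scene",),("side",)]:
    r=least_squares(res2,[550,131,0,0.1],args=(w,),x_scale=[10,10,.1,.1]); print(w,r.x.round(3)); print(r.fun.reshape(-1,2).round(1).tolist())
E
python3 fit.py | sed -n '/angle/,$p'
```

```text
angle fit
('scene', 'side') [5.51273e+02 1.30545e+02 5.90000e-02 1.92000e-01]
[[-0.9, -0.6], [0.4, -0.5], [1.0, -0.0], [0.1, 0.2], [-0.4, -0.3], [0.3, -0.3], [-0.2, 0.1], [0.7, 0.6], [0.3, -0.0], [0.5, -0.7], [1.0, -0.5], [-0.9, -0.1]]
('scene',) [5.51611e+02 1.30411e+02 5.60000e-02 1.66000e-01]
[[-0.9, -0.1], [0.3, 0.0], [0.9, 0.2], [0.0, 0.3], [-0.5, -0.2], [0.2, -0.1]]
('side',) [5.49340e+02 1.30231e+02 7.80000e-02 2.40000e-01]
[[-0.5, -0.1], [0.8, 0.2], [0.1, 0.2], [-0.1, -0.3], [0.4, -0.5], [-0.8, 0.4]]
```

```bash
cat > plan.py <<'E'
from h import *
from scipy.spatial.transform import Rotation as Ro, Slerp
from cell import env
PIV=np.array([551.3,130.5,70.]); PSI=0.06
def st():
    s=env.state(); R=Ro.from_euler('xyz',s["tcp_rot"]); return s,R,s["eef_pos"]+R.apply([190,0,0])
def Rt(t,sgn,psi=PSI):
    x=np.array([np.sin(t)*np.cos(psi),np.sin(t)*np.sin(psi),-np.cos(t)]); y=sgn*np.array([-np.sin(psi),np.cos(psi),0])
    return Ro.from_matrix(np.c_[x,y,np.cross(x,y)])
def S2W(x,z,y=0): # stand frame
    c,s=np.cos(PSI),np.sin(PSI); return np.array([PIV[0]+c*x-s*y,PIV[1]+s*x+c*y,z])
def W2S(p):
    c,s=np.cos(PSI),np.sin(PSI); q=p-PIV; return np.array([c*q[0]+s*q[1],-s*q[0]+c*q[1],p[2]])
def rows(tips,Rs,grip=0.0):
    s,R,tip=st(); p=s["eef_pos"]; out=[]
    for tp,Rn in zip(tips,Rs):
        pn=tp-Rn.apply([190,0,0]); d=R.inv().apply(pn-p); w=(R.inv()*Rn).as_rotvec()
        out.append(list(d.round(1))+list(w.round(3))+[grip]); p,R=pn,Rn
    for o in out: print([float(v) for v in o])
def line(tip1,R1,n,grip=0.0):
    # straight in TCP
    s,R,tip=st(); p0=s["eef_pos"]; p1=tip1-R1.apply([190,0,0]); sl=Slerp([0,1],Ro.concatenate([R,R1]))
    f=np.arange(1,n+1)/n; Rs=[sl(a) for a in f]; rows([p0+(p1-p0)*a+r.apply([190,0,0]) for a,r in zip(f,Rs)],Rs,grip)
def show():
    s,R,tip=st(); print("t",round(s["t"],2),"tip stand",W2S(tip).round(1),"tip",tip.round(1),"tcp",s["eef_pos"].round(1)); print(R.as_matrix().round(3).tolist(),"F",s["ft_force"].round(1),"q",s["joints"].round(2),"op",round(s["opening"],2))
E
python3 - <<'E'
from plan import *
show()
for sg in (1,-1): print(sg,np.degrees((st()[1].inv()*Rt(0.5,sg)).magnitude()))
tgt=S2W(-115,110); print(tgt, tgt-Rt(.5,1).apply([190,0,0]))
E
```

```text
t 0.15 tip stand [-361.7  495.9  214.3] tip [160.5 603.9 214.3] tcp [160.5 604.  404.3]
[[-0.0, 0.257, 0.966], [-0.001, 0.966, -0.257], [-1.0, -0.001, -0.0]] F [-0.1  0.2 -1.2] q [ 1.21  0.49  1.56 -0.    1.09 -0.11] op 1.0
1 33.91262319681428
-1 162.2633297463068
[436.50693791 123.60413925 110.        ] [345.57999992 118.1419668  276.74068676]
```

```bash
python3 - <<'E'
from plan import *
line(S2W(-140,190),Rt(0.0,1),12)
E
```

```text
[2.1, -33.4, 30.5, -0.027, -0.0, 0.0, 0.0]
[2.0, -34.2, 29.6, -0.027, -0.0, 0.0, 0.0]
[2.0, -35.0, 28.7, -0.027, -0.0, 0.0, 0.0]
[2.0, -35.8, 27.8, -0.027, -0.0, 0.0, 0.0]
[2.0, -36.5, 26.8, -0.027, -0.0, 0.0, 0.0]
[2.0, -37.2, 25.8, -0.027, -0.0, 0.0, 0.0]
[2.0, -37.9, 24.8, -0.027, -0.0, 0.0, 0.0]
[2.0, -38.5, 23.8, -0.027, -0.0, 0.0, 0.0]
[2.0, -39.1, 22.8, -0.027, -0.0, 0.0, 0.0]
[2.0, -39.7, 21.7, -0.027, -0.0, 0.0, 0.0]
[2.0, -40.3, 20.6, -0.027, -0.0, 0.0, 0.0]
[2.0, -40.8, 19.6, -0.027, -0.0, 0.0, 0.0]
```

Call:
jog_arm(
  deltas=[2,-33,30,-0.027,0,0,0,2,-34,30,-0.027,0,0,0,2,-35,29,-0.027,0,0,0,2,-36,28,-0.027,0,0,0,2,-36,27,-0.027,0,0,0,2,-37,26,-0.027,0,0,0,2,-38,25,-0.027,0,0,0,2,-38,24,-0.027,0,0,0,2,-39,23,-0.027,0,0,0,2,-40,22,-0.027,0,0,0],
)

```text
t: 1.4
eef_pos: [378.4, 194.6, 382.7]
tcp_rot: [-1.763, 1.569, -1.738]
ft_force: [0.7, 0.9, -0.8]
opening: 0.027
```

```bash
python3 - <<'E'
from plan import *
show()
line(S2W(-140,150),Rt(0.5,1),8)
E
```

```text
t 1.4 tip stand [-168.9   74.1  192.7] tip [378.3 194.3 192.7] tcp [378.4 194.6 382.7]
[[-0.0, -0.024, 1.0], [-0.002, 1.0, 0.024], [-1.0, -0.002, -0.0]] F [ 0.7  0.9 -0.8] q [ 0.32  0.24  2.05 -0.    0.86 -1.27] op 0.03
[8.3, -9.6, -7.4, -0.004, -0.063, 0.001, 0.0]
[7.8, -9.5, -8.0, -0.004, -0.063, 0.001, 0.0]
[7.2, -9.5, -8.5, -0.004, -0.063, 0.001, 0.0]
[6.7, -9.5, -9.0, -0.004, -0.063, 0.001, 0.0]
[6.1, -9.4, -9.4, -0.004, -0.063, 0.001, 0.0]
[5.5, -9.4, -9.8, -0.004, -0.063, 0.001, 0.0]
[4.8, -9.4, -10.2, -0.004, -0.063, 0.001, 0.0]
[4.2, -9.3, -10.5, -0.004, -0.063, 0.001, 0.0]
```

Call:
jog_arm(
  deltas=[8,-9.5,-7.5,-0.004,-0.063,0,0,8,-9.5,-8,-0.004,-0.063,0,0,7,-9.5,-8.5,-0.004,-0.063,0,0,7,-9.5,-9,-0.004,-0.063,0,0,6,-9.5,-9.5,-0.004,-0.063,0,0,5.5,-9.5,-10,-0.004,-0.063,0,0,5,-9.5,-10,-0.004,-0.063,0,0,4,-9.5,-10.5,-0.004,-0.063,0,0],
)

```text
t: 2.4
eef_pos: [325.8, 116.8, 322.9]
tcp_rot: [-0.031, 1.087, 0.018]
ft_force: [0.9, -0.9, -0.4]
opening: 0.008
```

```bash
python3 - <<'E'
from plan import *
show()
line(S2W(-122,65),Rt(0.6,1),8)
E
```

```text
t 2.4 tip stand [-137.6   -3.9  154.7] tip [414.2 118.4 154.7] tcp [325.8 116.8 322.9]
[[0.465, -0.046, 0.884], [0.009, 0.999, 0.047], [-0.885, -0.014, 0.465]] F [ 0.9 -0.9 -0.4] q [ 0.17  0.22  2.38 -0.83  0.09 -0.64] op 0.01
[11.0, 0.2, -6.2, -0.001, -0.015, 0.002, 0.0]
[10.9, 0.2, -6.4, -0.001, -0.015, 0.002, 0.0]
[10.8, 0.2, -6.6, -0.001, -0.015, 0.002, 0.0]
[10.7, 0.1, -6.7, -0.001, -0.015, 0.002, 0.0]
[10.6, 0.1, -6.9, -0.001, -0.015, 0.002, 0.0]
[10.5, 0.1, -7.0, -0.001, -0.015, 0.002, 0.0]
[10.4, 0.1, -7.2, -0.001, -0.015, 0.002, 0.0]
[10.3, 0.0, -7.3, -0.001, -0.015, 0.002, 0.0]
```

```bash
python3 - <<'E'
from plan import *
line(S2W(-108,66),Rt(0.42,1),8)
E
```

```text
[11.6, 0.2, -0.4, -0.001, 0.008, 0.002, 0.0]
[11.6, 0.2, -0.3, -0.001, 0.008, 0.002, 0.0]
[11.6, 0.2, -0.2, -0.001, 0.008, 0.002, 0.0]
[11.6, 0.2, -0.1, -0.001, 0.008, 0.002, 0.0]
[11.6, 0.1, -0.0, -0.001, 0.008, 0.002, 0.0]
[11.6, 0.1, 0.1, -0.001, 0.008, 0.002, 0.0]
[11.6, 0.1, 0.2, -0.001, 0.008, 0.002, 0.0]
[11.6, 0.1, 0.3, -0.001, 0.008, 0.002, 0.0]
```

Call:
jog_arm(
  deltas=[11.5,0,0,0,0.008,0.002,0,11.5,0,0,0,0.008,0.002,0,11.5,0,0,0,0.008,0.002,0,11.5,0,0,0,0.008,0.002,0,11.5,0,0,0,0.008,0.002,0],
)

```text
t: 3.02
eef_pos: [358.7, 122.2, 285.0]
tcp_rot: [-0.027, 1.144, 0.023]
ft_force: [-0.0, 0.4, -0.2]
opening: 0.006
```

```bash
python3 - <<'E'
from plan import *
from cell import eyes
show()
line(S2W(-108,66),Rt(0.42,1),4)
d={}
for n in ["scene","side","wrist"]:
    c=eyes.read_camera(n); im=c["image"]; d[n]=c
    if n=="scene": im=cv2.resize(im[100:250,250:450],None,fx=4,fy=4)
    if n=="side": im=cv2.resize(im[100:250,100:300],None,fx=4,fy=4)
    cv2.imwrite(f"pics/{n}1.png",im[:,:,::-1])
pickle.dump(d,open("d1.pkl","wb"))
E
```

```text
t 3.02 tip stand [-114.2    0.4  112. ] tip [437.3 124.1 112. ] tcp [358.7 122.2 285. ]
[[0.414, -0.048, 0.909], [0.01, 0.999, 0.048], [-0.91, -0.011, 0.414]] F [-0.   0.4 -0.2] q [ 0.17  0.35  2.34 -1.13  0.07 -0.33] op 0.01
[11.1, -0.7, -3.0, -0.002, 0.002, 0.004, 0.0]
[11.1, -0.7, -3.0, -0.002, 0.002, 0.004, 0.0]
[11.1, -0.8, -3.0, -0.002, 0.002, 0.004, 0.0]
[11.1, -0.8, -3.0, -0.002, 0.002, 0.004, 0.0]
```

View pics/side1.png

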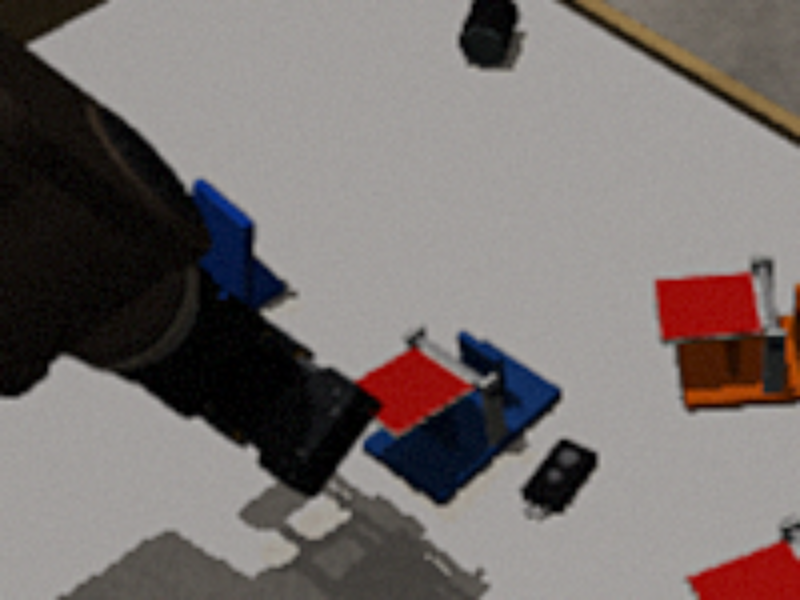

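View pics/wrist1.png

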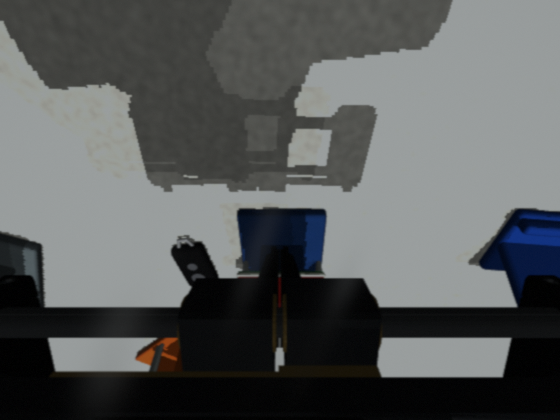

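```bash
python3 - <<'E'
from plan import *
line(S2W(-112,100),Rt(0.25,1),4)
E
```

```text
[3.7, -0.7, 7.7, -0.002, 0.044, 0.004, 0.0]
[3.4, -0.7, 7.8, -0.002, 0.044, 0.004, 0.0]
[3.0, -0.8, 7.9, -0.002, 0.044, 0.004, 0.0]
[2.7, -0.8, 8.1, -0.002, 0.044, 0.004, 0.0]
```

Call:
jog_arm(
  deltas=[3.5,-0.7,7.5,-0.002,0.044,0.004,0,3.5,-0.7,8,-0.002,0.044,0.004,0,3,-0.8,8,-0.002,0.044,0.004,0,3,-0.8,8,-0.002,0.044,0.004,0],
)

```text
t: 3.68
eef_pos: [383.6, 120.2, 285.8]
tcp_rot: [-0.043, 1.276, 0.013]
ft_force: [-0.6, -0.2, -0.0]
opening: 0.004
```

```bash
python3 - <<'E'
from plan import *
show()
line(S2W(-107,62),Rt(0.25,1),5)
E
```

```text
t 3.67 tip stand [-112.8   -2.8  104. ] tip [438.9 120.9 104. ] tcp [383.6 120.2 285.8]
[[0.291, -0.054, 0.955], [0.004, 0.998, 0.055], [-0.957, -0.012, 0.291]] F [-0.6 -0.2 -0. ] q [ 0.15  0.37  2.27 -0.18  0.22 -1.31] op 0.0
[8.4, 0.2, 0.4, -0.0, 0.009, 0.003, 0.0]
[8.4, 0.1, 0.4, -0.0, 0.009, 0.003, 0.0]
[8.4, 0.1, 0.5, -0.0, 0.009, 0.003, 0.0]
[8.4, 0.1, 0.6, -0.0, 0.009, 0.003, 0.0]
[8.4, 0.1, 0.7, -0.0, 0.009, 0.003, 0.0]
```

Call:
jog_arm(
  deltas=[8.4,0.2,0.4,0,0.005,0.003,0,8.4,0.2,0.4,0,0.005,0.003,0,8.4,0.2,0.4,0,0.005,0.003,0,8.4,0.2,0.4,0,0.005,0.003,0,8.4,0.2,0.4,0,0.005,0.003,0],
)

```text
t: 4.3
eef_pos: [397.3, 121.8, 243.6]
tcp_rot: [0.009, 1.3, 0.067]
ft_force: [0.7, 0.4, 0.8]
opening: 0.003
```

```bash
cat > arc.py <<'E'
from plan import *
import sys
def tipfor(a,t,L=16,h=10,over=0):
    n=np.array([np.cos(t),np.sin(t)]); ax=np.array([np.sin(t),-np.cos(t)])
    g=np.array([-np.sin(a),-np.cos(a)]); u=np.array([-np.cos(a),np.sin(a)])
    if a+t<np.pi/2: c=81*u+2.5*g; p=c-n*h+ax*L
    else: c=(81-L)*u+2.5*g; p=c-n*h
    return p+np.array([0,70])
def arc(a0,a1,n,t0,t1,L=16,hold=True):
    tips=[];Rs=[]
    for k in range(1,n+1):
        f=k/n; a=a0+(a1-a0)*f; t=t0+(t1-t0)*f; p=tipfor(a,t,L); tips.append(S2W(*p)); Rs.append(Rt(t,1))
        print("a",round(a,2),"tip",p.round(1))
    rows(tips,Rs)
E
python3 - <<'E'
from arc import *
show(); print(tipfor(.19,.27))
arc(.19,.5,5,.27,.27)
E
```

```text
t 4.3 tip stand [-103.5    0.9   60.5] tip [447.9 125.2  60.5] tcp [397.3 121.8 243.6]
[[0.266, -0.059, 0.962], [0.018, 0.998, 0.056], [-0.964, 0.002, 0.267]] F [0.7 0.4 0.8] q [ 0.14  0.48  2.27 -0.15  0.13 -1.34] op 0.0
[-85.38449626  64.7549112 ]
a 0.25 tip [-84.4  69.7]
a 0.31 tip [-83.2  74.6]
a 0.38 tip [-81.6  79.3]
a 0.44 tip [-79.8  84. ]
a 0.5 tip [-77.7  88.6]
[-3.7, -0.5, 20.9, -0.001, 0.0, -0.002, 0.0]
[-4.4, 0.0, 2.5, 0.0, 0.0, 0.0, 0.0]
[-4.2, -0.0, 2.8, 0.0, 0.0, 0.0, 0.0]
[-4.0, 0.0, 3.0, 0.0, 0.0, 0.0, 0.0]
[-3.8, -0.0, 3.3, 0.0, 0.0, 0.0, 0.0]
```

Call:
jog_arm(
  deltas=[-1,0,7,0,0,0,0,-1,0,7,0,0,0,0,-2,0,6,0,0,0,0,-4.4,0,3,0,0,0,0,-4.2,0,3,0,0,0,0,-4,0,3,0,0,0,0,-4,0,3,0,0,0,0],
)

```text
t: 5.18
eef_pos: [423.9, 123.3, 273.8]
tcp_rot: [0.008, 1.302, 0.067]
ft_force: [0.0, -0.6, -0.3]
opening: 0.004
```

```bash
python3 - <<'E'
from arc import *
from cell import eyes
show()
d={}
for n in ["scene","side"]:
    c=eyes.read_camera(n); im=c["image"]; d[n]=c
    if n=="scene": im=cv2.resize(im[125:245,270:410],None,fx=4,fy=4)
    if n=="side": im=cv2.resize(im[150:250,150:280],None,fx=5,fy=5)
    cv2.imwrite(f"pics/{n}2.png",im[:,:,::-1])
E
```

```text
t 5.17 tip stand [-77.2   0.8  90.6] tip [474.2 126.7  90.6] tcp [423.9 123.3 273.8]
[[0.265, -0.059, 0.962], [0.018, 0.998, 0.057], [-0.964, 0.002, 0.265]] F [ 0.  -0.6 -0.3] q [ 0.14  0.43  2.18 -0.07  0.26 -1.43] op 0.0
```

View pics/side2.png

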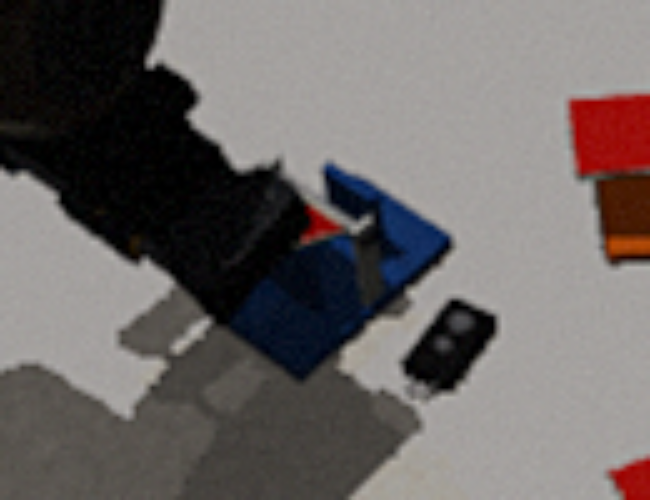

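View pics/scene2.png

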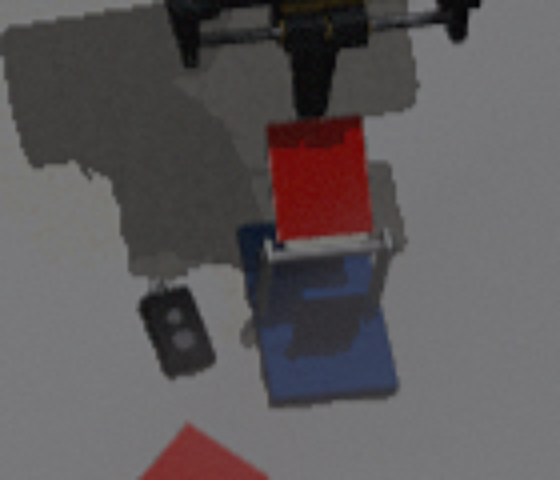

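```bash
cat >> arc.py <<'E'
def edgepix(c,a,off):
    g=np.array([np.sin(a),np.cos(a)]) ; u=np.array([-np.cos(a),np.sin(a)])
    p=81*u+off*g+[0,70]; return proj(c,[S2W(p[0],p[1],-30),S2W(p[0],p[1],30)])
E
python3 - <<'E'
from arc import *
c=pickle.load(open("d0.pkl","rb"))["scene"]
for a in np.arange(0,1.6,.1): print(round(a,1),edgepix(c,a,2.5).round(1).tolist())
E
```

```text
0.0 [[333.6, 160.1], [357.5, 157.8]]
0.1 [[333.9, 158.4], [357.9, 156.1]]
0.2 [[334.3, 156.9], [358.4, 154.6]]
0.3 [[334.7, 155.8], [358.9, 153.4]]
0.4 [[335.1, 154.9], [359.5, 152.5]]
0.5 [[335.6, 154.4], [360.2, 152.0]]
0.6 [[336.1, 154.1], [360.8, 151.8]]
0.7 [[336.7, 154.3], [361.6, 151.9]]
0.8 [[337.3, 154.7], [362.3, 152.3]]
0.9 [[337.9, 155.5], [363.1, 153.1]]
1.0 [[338.6, 156.7], [363.9, 154.2]]
1.1 [[339.2, 158.2], [364.7, 155.7]]
1.2 [[339.9, 160.0], [365.5, 157.5]]
1.3 [[340.6, 162.1], [366.2, 159.6]]
1.4 [[341.2, 164.6], [367.0, 162.0]]
1.5 [[341.8, 167.2], [367.7, 164.7]]
```

```bash
python3 - <<'E'
from arc import *
arc(.55,1.15,8,.27,.27)
E
```

```text
a 0.62 tip [-72.5  97.3]
a 0.7 tip [-68.9 102.2]
a 0.78 tip [-65.  106.8]
a 0.85 tip [-60.7 111.1]
a 0.92 tip [-56.1 115.1]
a 1.0 tip [-51.2 118.7]
a 1.07 tip [-46.1 122. ]
a 1.15 tip [-40.7 124.8]
[-5.1, -0.4, 5.9, -0.001, -0.001, -0.002, 0.0]
[-3.8, -0.0, 4.8, 0.0, 0.0, 0.0, 0.0]
[-3.4, -0.0, 5.0, 0.0, 0.0, 0.0, 0.0]
[-3.0, 0.0, 5.3, 0.0, 0.0, 0.0, 0.0]
[-2.6, 0.0, 5.5, 0.0, 0.0, 0.0, 0.0]
[-2.2, -0.0, 5.7, 0.0, 0.0, 0.0, 0.0]
[-1.8, 0.0, 5.8, 0.0, 0.0, 0.0, 0.0]
[-1.3, 0.0, 5.9, 0.0, 0.0, 0.0, 0.0]
```

Call:
jog_arm(
  deltas=[-4.5,0,6,0,0,0,0,-4,0,5,0,0,0,0,-3.5,0,5,0,0,0,0,-3,0,5.5,0,0,0,0,-2.5,0,5.5,0,0,0,0,-2,0,6,0,0,0,0,-2,0,6,0,0,0,0,-1,0,6,0,0,0,0],
)

```text
t: 6.28
eef_pos: [463.9, 125.6, 309.8]
tcp_rot: [0.008, 1.302, 0.067]
ft_force: [-0.6, 0.4, 0.3]
opening: 0.004
```

```bash
python3 - <<'E'
from arc import *
from cell import eyes
show()
for n in ["scene"]:
    c=eyes.read_camera(n); im=c["image"]
    cv2.imwrite(f"pics/{n}3.png",cv2.resize(im[125:245,270:410],None,fx=4,fy=4)[:,:,::-1])
arc(1.15,1.75,8,.27,.27)
E
```

```text
t 6.28 tip stand [-37.    0.7 126.6] tip [514.3 129.  126.6] tcp [463.9 125.6 309.8]
[[0.265, -0.059, 0.962], [0.018, 0.998, 0.057], [-0.964, 0.002, 0.266]] F [-0.6  0.4  0.3] q [ 0.13  0.4   2.06 -0.04  0.41 -1.46] op 0.0
a 1.22 tip [-35.2 127.3]
a 1.3 tip [-29.4 129.3]
a 1.38 tip [-24.7 130.6]
a 1.45 tip [-20.  131.6]
a 1.52 tip [-15.1 132.2]
a 1.6 tip [-10.2 132.4]
a 1.68 tip [ -5.4 132.2]
a 1.75 tip [ -0.5 131.7]
[-0.0, -0.3, 1.1, -0.001, 0.0, -0.002, 0.0]
[-0.4, -0.0, 6.1, 0.0, 0.0, 0.0, 0.0]
[-0.0, 0.0, 4.9, 0.0, 0.0, 0.0, 0.0]
[0.4, -0.0, 4.9, 0.0, 0.0, 0.0, 0.0]
[0.7, -0.0, 4.8, 0.0, 0.0, 0.0, 0.0]
[1.1, 0.0, 4.8, 0.0, 0.0, 0.0, 0.0]
[1.4, -0.0, 4.7, 0.0, 0.0, 0.0, 0.0]
[1.8, 0.0, 4.5, 0.0, 0.0, 0.0, 0.0]
```

View pics/scene3.png

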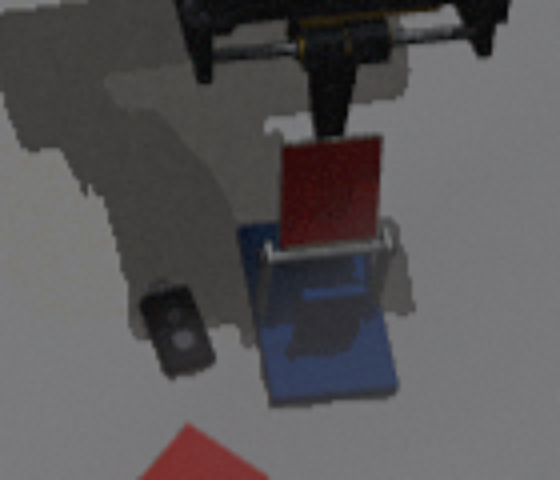

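Call:
jog_arm(
  deltas=[0,0,5,0,0,0,0,0,0,6,0,0,0,0,0,0,5,0,0,0,0,0.5,0,5,0,0,0,0,1,0,5,0,0,0,0,1,0,5,0,0,0,0,1.5,0,5,0,0,0,0,2,0,4.5,0,0,0,0],
)

```text
t: 7.32
eef_pos: [507.7, 128.2, 315.0]
tcp_rot: [0.008, 1.302, 0.067]
ft_force: [-0.3, -0.4, -0.5]
opening: 0.007
```

```bash
python3 - <<'E'
from arc import *
from cell import eyes
show()
for n in ["scene"]:
    c=eyes.read_camera(n); im=c["image"]
    cv2.imwrite(f"pics/{n}4.png",cv2.resize(im[125:245,270:410],None,fx=4,fy=4)[:,:,::-1])
arc(1.8,2.6,10,.27,.27)
E
```

```text
t 7.33 tip stand [  6.9   0.6 131.9] tip [558.1 131.5 131.9] tcp [507.7 128.2 315. ]
[[0.265, -0.059, 0.962], [0.018, 0.998, 0.057], [-0.964, 0.002, 0.266]] F [-0.3 -0.4 -0.5] q [ 0.12  0.44  1.96 -0.03  0.47 -1.48] op 0.01
a 1.88 tip [  7.8 130. ]
a 1.96 tip [ 12.7 128.4]
a 2.04 tip [ 17.5 126.4]
a 2.12 tip [ 22.2 124.1]
a 2.2 tip [ 26.6 121.4]
a 2.28 tip [ 30.8 118.3]
a 2.36 tip [ 34.7 114.9]
a 2.44 tip [ 38.4 111.2]
a 2.52 tip [ 41.7 107.2]
a 2.6 tip [ 44.8 103. ]
[1.9, -0.2, -0.3, -0.001, -0.001, -0.002, 0.0]
[2.9, 0.0, 4.3, 0.0, 0.0, 0.0, 0.0]
[3.2, -0.0, 4.1, 0.0, 0.0, 0.0, 0.0]
[3.5, 0.0, 3.8, 0.0, 0.0, 0.0, 0.0]
[3.8, 0.0, 3.5, 0.0, 0.0, 0.0, 0.0]
[4.1, 0.0, 3.2, 0.0, 0.0, 0.0, 0.0]
[4.3, 0.0, 2.9, 0.0, 0.0, 0.0, 0.0]
[4.5, 0.0, 2.5, 0.0, 0.0, 0.0, 0.0]
[4.7, -0.0, 2.2, 0.0, 0.0, 0.0, 0.0]
[4.9, -0.0, 1.8, 0.0, 0.0, 0.0, 0.0]
```

View pics/scene4.png

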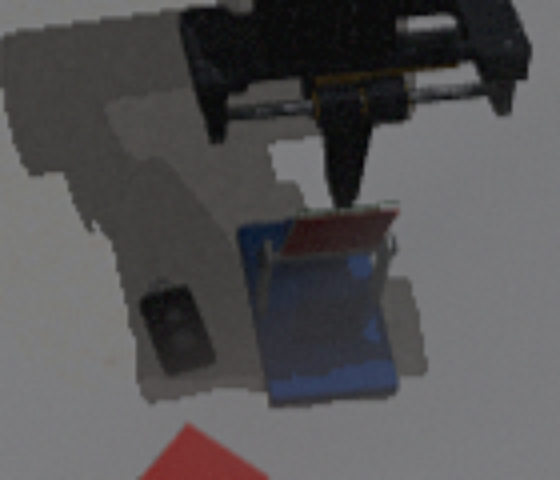

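```bash
python3 - <<'E'
from arc import *
arc(1.9,2.65,10,.27,.1)
E
```

```text
a 1.97 tip [ 13.6 128.2]
a 2.05 tip [ 18.  126.5]
a 2.12 tip [ 22.3 124.4]
a 2.2 tip [ 26.4 122. ]
a 2.27 tip [ 30.3 119.3]
a 2.35 tip [ 34.  116.3]
a 2.42 tip [ 37.5 113.1]
a 2.5 tip [ 40.7 109.6]
a 2.58 tip [ 43.6 105.8]
a 2.65 tip [ 46.2 101.9]
[5.1, -0.2, 8.1, -0.001, 0.016, -0.002, 0.0]
[2.8, 0.0, 7.1, -0.0, 0.017, 0.0, 0.0]
[3.1, 0.0, 6.9, 0.0, 0.017, -0.0, 0.0]
[3.3, 0.0, 6.7, 0.0, 0.017, 0.0, 0.0]
[3.5, 0.0, 6.5, 0.0, 0.017, 0.0, 0.0]
[3.6, -0.0, 6.3, 0.0, 0.017, -0.0, 0.0]
[3.8, -0.0, 6.1, -0.0, 0.017, 0.0, 0.0]
[4.0, 0.0, 5.8, 0.0, 0.017, -0.0, 0.0]
[4.1, 0.0, 5.6, -0.0, 0.017, -0.0, 0.0]
[4.2, -0.0, 5.4, 0.0, 0.017, 0.0, 0.0]
```

Call:
jog_arm(
  deltas=[4,0,8,0,0.017,0,0,3,0,7,0,0.017,0,0,3,0,7,0,0.017,0,0,3.5,0,7,0,0.017,0,0,3.5,0,6.5,0,0.017,0,0,3.5,0,6.5,0,0.017,0,0,4,0,6,0,0.017,0,0,4,0,6,0,0.017,0,0,4,0,5.5,0,0.017,0,0,4,0,5.5,0,0.017,0,0],
)

```text
t: 8.62
eef_pos: [583.4, 132.7, 289.9]
tcp_rot: [0.027, 1.483, 0.086]
ft_force: [-0.4, -0.1, -0.3]
opening: 0.005
```

```bash
python3 - <<'E'
from arc import *
from cell import eyes
show()
for n in ["scene"]:
    c=eyes.read_camera(n); im=c["image"]
    cv2.imwrite(f"pics/{n}5.png",cv2.resize(im[125:245,270:410],None,fx=4,fy=4)[:,:,::-1])
arc(2.65,3.1,8,.1,.0)
E
```

```text
t 8.62 tip stand [ 48.8   0.6 100.6] tip [599.9 134.1 100.6] tcp [583.4 132.7 289.9]
[[0.087, -0.059, 0.994], [0.007, 0.998, 0.059], [-0.996, 0.002, 0.087]] F [-0.4 -0.1 -0.3] q [ 0.11  0.58  1.76 -0.    0.72 -1.51] op 0.0
a 2.71 tip [47.9 98.8]
a 2.76 tip [49.5 95.6]
a 2.82 tip [50.9 92.4]
a 2.88 tip [52.1 89. ]
a 2.93 tip [53.1 85.6]
a 2.99 tip [53.8 82.2]
a 3.04 tip [54.4 78.7]
a 3.1 tip [54.8 75.2]
[1.3, -0.2, -1.5, -0.001, -0.001, -0.002, 0.0]
[3.3, -0.0, 3.7, 0.0, 0.012, -0.0, 0.0]
[3.4, 0.0, 3.5, -0.0, 0.012, 0.0, 0.0]
[3.4, 0.0, 3.4, 0.0, 0.013, 0.0, 0.0]
[3.5, -0.0, 3.2, -0.0, 0.013, 0.0, 0.0]
[3.5, 0.0, 3.0, 0.0, 0.013, 0.0, 0.0]
[3.5, -0.0, 2.9, -0.0, 0.013, 0.0, 0.0]
[3.5, -0.0, 2.7, 0.0, 0.012, -0.0, 0.0]
```

View pics/scene5.png

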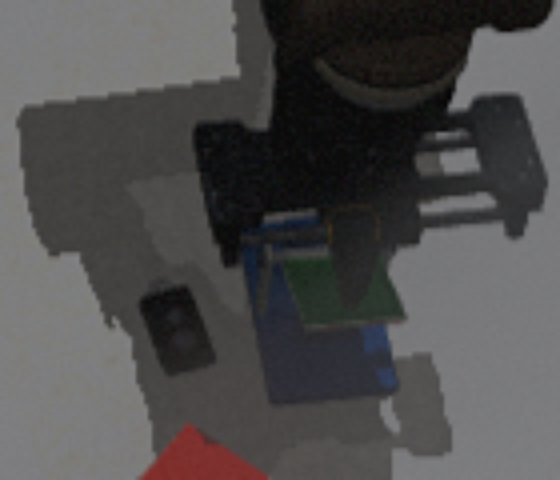

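Call:
jog_arm(
  deltas=[4,0,3,0,0.012,0,0,4,0,3,0,0.012,0,0,4,0,3,0,0.012,0,0,4,0,2,0,0.012,0,0,3,0,2,0,0.012,0,0,2,0,1,0,0.012,0,0],
)

```text
t: 9.43
eef_pos: [600.3, 133.7, 268.1]
tcp_rot: [0.218, 1.56, 0.278]
ft_force: [1.4, 0.3, 0.3]
opening: 0.005
```

```bash
python3 - <<'E'
from arc import *
show()
E
```

```text
t 9.43 tip stand [51.1  0.7 78.1] tip [602.3 134.2  78.1] tcp [600.3 133.7 268.1]
[[0.01, -0.059, 0.998], [0.003, 0.998, 0.059], [-1.0, 0.002, 0.011]] F [1.4 0.3 0.3] q [ 0.11  0.64  1.71  0.    0.78 -1.52] op 0.01
```

Call:
jog_arm(
  deltas=[2,0,0,0,0,0,0,1,0,0,0,0,0,0],
)

```text
t: 9.68
eef_pos: [600.3, 133.7, 264.9]
tcp_rot: [0.22, 1.56, 0.28]
ft_force: [0.2, -0.1, 0.7]
opening: 0.003
```

```bash
python3 - <<'E'
from arc import *
show()
E
```

```text
t 9.68 tip stand [51.1  0.7 74.9] tip [602.3 134.3  74.9] tcp [600.3 133.7 264.9]
[[0.01, -0.059, 0.998], [0.003, 0.998, 0.059], [-1.0, 0.002, 0.01]] F [ 0.2 -0.1  0.7] q [ 0.11  0.64  1.72  0.    0.78 -1.52] op 0.0
```

Call:
jog_arm(
  deltas=[0.8,0,0,0,0,0,0,0.7,0,0,0,0,0,0],
)

```text
t: 9.93
eef_pos: [600.3, 133.7, 263.4]
tcp_rot: [0.216, 1.56, 0.275]
ft_force: [-0.3, -0.3, 0.9]
opening: 0.007
```

Call:
jog_arm(
  deltas=[-4,0,0,0,0,0,0,-10,0,0,0,0,0,0,-20,0,0,0,0,0,0,-30,0,-10,0,0,0,0,-30,0,-20,0,0,0,0,-30,0,-40,0,0,0,0,-30,0,-40,0,0,0,0,-30,0,-40,0,0,0,0,0,0,0,0,0,0,0,0,0,0,0,0,0,0],
)

```text
t: 11.18
eef_pos: [443.1, 123.8, 456.6]
tcp_rot: [0.174, 1.555, 0.233]
ft_force: [-0.4, -0.1, 0.9]
opening: 0.005
```

```bash
python3 - <<'E'
from arc import *
from cell import eyes
show()
d={}
for n in ["scene","side"]:
    c=eyes.read_camera(n); im=c["image"];d[n]=c
    im=im[135:235,290:400] if n=="scene" else im[160:240,170:270]
    cv2.imwrite(f"pics/{n}6.png",cv2.resize(np.clip(im*1.5,0,255).astype(np.uint8),None,fx=6,fy=6,interpolation=cv2.INTER_CUBIC)[:,:,::-1])
    for a in (2.9,3.02,3.14):
        u=np.array([-np.cos(a),np.sin(a)]);g=np.array([-np.sin(a),-np.cos(a)]);p=81*u+2.5*g+[0,70]
        q=proj(c,[S2W(*p,-30),S2W(*p,30)]); o=[290,135] if n=="scene" else [170,160]; print(n,a,((q-o)*6+2.5).round(0).tolist())
pickle.dump(d,open("d6.pkl","wb"))
E
```

```text
t 11.18 tip stand [-105.4    0.3  266.6] tip [446.1 124.5 266.6] tcp [443.1 123.8 456.6]
[[0.016, -0.059, 0.998], [0.004, 0.998, 0.059], [-1.0, 0.003, 0.016]] F [-0.4 -0.1  0.9] q [ 0.13  0.19  1.87  0.    1.06 -1.5 ] op 0.01
scene 2.9 [[336.0, 458.0], [490.0, 442.0]]
scene 3.02 [[335.0, 475.0], [488.0, 459.0]]
scene 3.14 [[333.0, 490.0], [485.0, 474.0]]
side 2.9 [[418.0, 86.0], [325.0, 28.0]]
side 3.02 [[422.0, 97.0], [330.0, 39.0]]
side 3.14 [[425.0, 110.0], [334.0, 52.0]]
```

View pics/scene6.png

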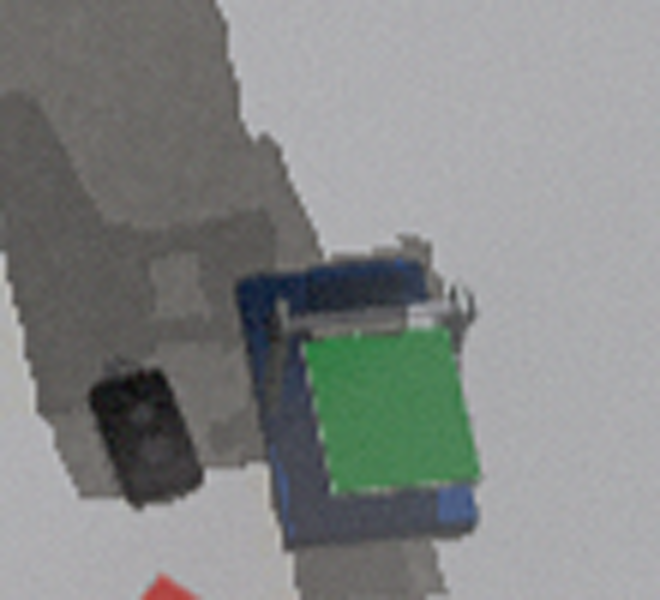

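View pics/side6.png

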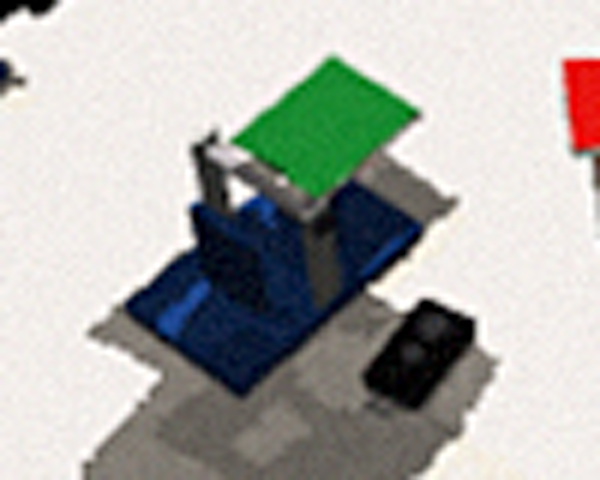

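```bash
python3 - <<'E'
from cell import env
print(env.job_done()); print(env.state()["t"])
E
```

```text
the job is handed in; nothing more can be done
None
the job is handed in; nothing more can be done
```

The blue stand's flag is now flat on the far side, green face up, and I handed the job in at about 11.3 s of the 45 s allowed. The hand-in gave no verdict.

**What I did:** I kept the fingers shut and tilted them slightly forward. I pushed up the flag's free edge from the robot's side, followed its arc over the pivot, and pressed it down gently with the fingertips. The tips went down to about 73.4 mm, where the flag's top face lies at 72.5 mm when flat. The arm then backed off to about 265 mm above the surface, clear of everything.

**Last checks:**
- **Flag:** in both the scene and side pictures the free edge lies within about 2 px of where the 3.14 rad model puts it. The fingertip height suggests about 3.12 rad, and the limit is 3.02.
- **Force:** readings at the wrist at the end of each move stayed around 1 N. I did not log it within moves.
- **Blue stand:** its base corner in the scene picture is within about 1 px of where it started.
- **Fob:** it looks unmoved in the pictures.
- **Not measured at the end:** the grey stand with its flag, the bottle cap and the phone stand. The arm stayed well clear of them.

**One mismatch:** the flag was not quite flat at the start. My fit put it at about 0.19 rad, with the single-camera fits giving 0.17 and 0.24 rad. I planned the push with that tilt included.

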